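Find the roll gap of a sheet mill with gauge leaves

TASK

Find the gap between the mill's two rolls with the gauge leaves on its feed table: beginning with the thinnest (5 mm) and going up one size at a time, slide a leaf nose first between the rolls until the nose is past the roll line, feeling whether it slides freely or binds, and draw every leaf that goes freely back clear of the rolls, flat on the feed table. Leave the first leaf that binds standing in the rolls, gripped by them and with its nose past the roll line, and let go of it; the thicker ones stay out. Do not ram a leaf into the rolls, and leave the other things where they are.

Things in the scene. Friction and masses are not known exactly. Their poses are not given: they have to be found in the camera images.
- roll_head: fixed frame of a bench two-roll sheet mill: white cheeks, yellow guard, black handwheels; 110 mm long along the feed, 275 mm wide; guard's lower edge 53 mm, top 190 mm above the feed surface. Origin: mid-width on the roll line (under the roll axes, where the gap is narrowest), level with the feed surface, 80 mm above the bench. x: feed direction into the rolls; y: along the rolls; z up.
- roll_end (a point): +y end of the roll line, 105 mm from the origin of roll_head, same axes. Rolls are 70 mm in diameter, face 210 mm long, locked against turning. Lower roll fixed, its crown level with the feed surface. The upper roll rests on stops that set the gap: unknown, 6 to 13.5 mm, the same all along. A leaf can lift it off them: 5 N starts it, then 1.5 N per mm. A free leaf slides with under 1.1 N; one that binds takes 2.4 to 15 N.
- feed_edge (a point): middle of the feed table's edge that lies farthest from the rolls, 298 mm before the roll line, on its top surface; x: feed direction. The table is polished steel, flat, 300 mm wide, ends 18 mm before the roll line and is level with the lower roll's crown; 8 mm lips run along its two sides. A 110 mm run-out plate at the same level lies behind the rolls.
- leaf1_tab (a point): gauge leaf 5 mm thick, plain silver, 1 black dot(s): flat alloy bar 160 x 30 mm, 85 g or so, flat on the feed table, nose to the rolls. Its rear end has an upright tab, 6 mm thick, 30 mm wide, top 45 mm above the leaf's underside, to push, hook back or pinch. This point: centre of the tab, 25 mm above the underside, 157 mm behind the nose end. x: towards the nose; z up.
- leaf1_nose (a point): middle of the nose end face of the 5 mm leaf, half-way up its thickness; same axes.
- leaf2_tab (a point): gauge leaf 8 mm thick, blue, 2 black dot(s): flat alloy bar 160 x 30 mm, 124 g or so, flat on the feed table, nose to the rolls. Its rear end has an upright tab, 6 mm thick, 30 mm wide, top 45 mm above the leaf's underside, to push, hook back or pinch. This point: centre of the tab, 26.5 mm above the underside, 157 mm behind the nose end. x: towards the nose; z up.
- leaf2_nose (a point): middle of the nose end face of the 8 mm leaf, half-way up its thickness; same axes.
- leaf3_tab (a point): gauge leaf 11 mm thick, green, 3 black dot(s): flat alloy bar 160 x 30 mm, 163 g or so, flat on the feed table, nose to the rolls. Its rear end has an upright tab, 6 mm thick, 30 mm wide, top 45 mm above the leaf's underside, to push, hook back or pinch. This point: centre of the tab, 28 mm above the underside, 157 mm behind the nose end. x: towards the nose; z up.
- leaf3_nose (a point): middle of the nose end face of the 11 mm leaf, half-way up its thickness; same axes.
- leaf4_tab (a point): gauge leaf 14 mm thick, red, 4 black dot(s): flat alloy bar 160 x 30 mm, 201 g or so, flat on the feed table, nose to the rolls. Its rear end has an upright tab, 6 mm thick, 30 mm wide, top 45 mm above the leaf's underside, to push, hook back or pinch. This point: centre of the tab, 29.5 mm above the underside, 157 mm behind the nose end. x: towards the nose; z up.
- leaf4_nose (a point): middle of the nose end face of the 14 mm leaf, half-way up its thickness; same axes.
- scraper: bystander: brass scraper with black handle, 140 mm, lying on the feed table near its +y lip, beside the leaves; origin under its middle; leave alone
- sample_jar: bystander: glass sample jar, 60 mm across, 85 mm high, on the bench; origin under its middle; leave alone
- wash_bottle: bystander: white bottle with blue cap, 66 mm across, 165 mm high, on the bench; origin under its middle; leave alone
- plaque: bystander: blue plastic test plaque, 110 x 80 x 8 mm, flat on the bench; origin under its middle; leave alone
- spanner: bystander: spanner, 160 mm, flat on the bench; origin under its middle; leave alone
- beaker: bystander: steel beaker, 72 mm across, 95 mm high, on the bench; origin under its middle; leave alone
Not all that is in view belongs to the job. Of the things that look like the part that bears leaf1_tab, the middle-sized one is meant. Of the things that look like the part that bears leaf2_tab, the larger one is meant.

How it is judged:
On the way, in this order (a step that is already met when the one before it is completed fails the run):
1. the 5 mm leaf is tried: its nose more than 5 mm past the roll line, no other leaf in the rolls (x of leaf1_nose in the frame of roll_head above 0.005 m and x of each of leaf2_nose, leaf3_nose, leaf4_nose in the frame of roll_head below -0.015 m), for 0.05 s.
2. the 5 mm leaf is out again (nose at least 15 mm before the roll line) and the 8 mm leaf is tried: its nose more than 5 mm past the roll line (x of leaf2_nose in the frame of roll_head above 0.005 m and x of each of leaf1_nose, leaf3_nose, leaf4_nose in the frame of roll_head below -0.015 m), for 0.05 s.
3. either the 8 mm leaf binds and is let go in the rolls, or the 11 mm leaf is tried in its turn (thinner ones out, nose more than 5 mm past the roll line) (((x of leaf2_nose in the frame of roll_head above 0.005 m and contact force between leaf2 and roll_head between 0.5 and 9.7 N and contact force between the fingers and leaf2 below 0.05 N) or (x of leaf3_nose in the frame of roll_head above 0.005 m and x of each of leaf2_nose, leaf1_nose, leaf4_nose in the frame of roll_head below -0.015 m))), for 0.05 s.
At the end, for the whole second after the job is handed in: One leaf stands in the rolls, nose over 5 mm past the roll line, upper roll pressing on it with 0.5 to 9.7 N (only the first that binds gives that). The others' noses are at least 15 mm before the line. All lie flat (0.06 rad) at feed table level, none held (((x of leaf2_nose in the frame of roll_head above 0.005 m and contact force between leaf2 and roll_head between 0.5 and 9.7 N and x of each of leaf1_nose, leaf3_nose, leaf4_nose in the frame of roll_head below -0.015 m) or (x of leaf3_nose in the frame of roll_head above 0.005 m and contact force between leaf3 and roll_head between 0.5 and 9.7 N and x of each of leaf1_nose, leaf2_nose, leaf4_nose in the frame of roll_head below -0.015 m) or (x of leaf4_nose in the frame of roll_head above 0.005 m and contact force between leaf4 and roll_head between 0.5 and 9.7 N and x of each of leaf1_nose, leaf2_nose, leaf3_nose in the frame of roll_head below -0.015 m)) and angle between each of leaf1_nose, leaf2_nose, leaf3_nose, leaf4_nose's own z axis and vertical below 0.06 rad and height (world z) of each of leaf1_nose, leaf2_nose, leaf3_nose, leaf4_nose above 0.078 m); the robot touches nothing.
It fails at once if a leaf is rammed into the rolls or the frame with more than 24 N (contact force between any of leaf1, leaf2, leaf3, leaf4 and roll_head above 24 N).
It fails at once if a bystander is moved by more than 30 mm (distance of any of scraper, sample_jar, wash_bottle, plaque, spanner, beaker from where it was at the start of the episode above 0.03 m).
It also fails if it takes over 64 s, if anything falls off the work surface, if the arm or the gripper's body presses on something with over 40 N, if the wrist force passes 120 N, or if a joint passes its speed limit or range.

ROBOT

A 6-joint arm with a two-finger parallel gripper is mounted at the origin on the work surface. World frame = base frame: x ahead of the robot, y to its left, z up, the work surface at z = 0. Lengths are in m, angles in rad, forces in N, time in s.
With the tool pointing down it reaches from about 0.375 to 0.9 m from the base axis. Payload 3.1 kg.
Tool frame: the origin (TCP) lies at the very end of the fingers, on their centre line; the grasp point (between the pads) lies 19 mm behind it; x points along the fingers, y is the direction in which the jaws open and shut, and the axes are right-handed (so a half turn about x gives the same grasp; the last joint's range is limited). The gripper opens to 85 mm and grips with 20 to 120 N. Pads are 22 mm wide; open, the fingers measure 114 mm over their backs; the gripper's body (76 mm by 85 mm) begins 54 mm behind the grasp point. The pads swing forward as they close: fully open they stand 13 mm farther back than shut.
Start: joints at [1.141, 0.527, 1.433, -0, 1.181, -0.178], TCP at [0.156, 0.605, 0.231] pointing down, gripper open.
Joint ranges: [-3.08, 3.08], [-0.75, 2.2], [0.22, 2.44], [-1.43, 4.57], [0, 2.65], [-2.85, 2.85]. Speed limits (rad/s): [2.79, 2.79, 3.14, 3.14, 3.14, 3.14].

INTERFACE

Orientations are given as a unit quaternion [x, y, z, w].
In Python, from station import manip gives the robot as it stands.
- The arm moves only by the shell command python3 -m jog 'ROWS' [FORCE]. ROWS is a JSON object of lists of equal length, an entry for each row: "linear": the shift along the tool's x, y, z in cm, a list of three; "twist": the turn about the tool's x in rad; "claw": the opening, from -1 (shut) to 1 (fully open). A call has 1 to 20 rows; each row is the pose to reach, as a shift and turn from the pose commanded when the call began, along the tool's axes at that moment; what a row does not reach only later rows make up. A row lasts 1/12 s, in which the tool goes at most 41.7 mm and 7.16 degrees, less where a joint would pass 70% of its speed; a pose out of reach is approached as far as the arm can. A call with a gripper value outside its range is refused whole. The fingers move at their own pace and stop on an object; FORCE is the grip in N (left out, the last holds). Time passes only in rows, so rows that repeat a pose let the fingers close. It gives the time, the measured TCP pose, the force and the opening at its end, in the units of the state.
- manip.sense(): the state, without advancing time (a new reading comes with each control period).
- manip.snapshot(name): name is "scene" or "top"; returns a dict with "pixels" (420x560x3 uint8, red, green, blue), "camera_matrix" (3x3 intrinsics, pixels), "k1" (the pictures are not rectified: a ray, as slopes to the right and down, at radius r is drawn at 1 + k1 r^2 times it, then the intrinsics apply), "R" (3x3) and "t" (3): a world point X has camera coordinates R X + t. Camera axes: x right, y down, z forward; pixel columns grow to the right and rows downward; lengths in m; the calibration is good to about 2 mm. A picture is of the moment at which its call begins. There is no depth.
- manip.sign_off(): hands the job in, once; it reports no verdict.
The state is a dict: "t": time; "q": joint angles; "qd": joint speeds; "tau": joint torques, N m; "tcp_pos": TCP position; "tool_rot": TCP orientation; "force": force on the tool from outside, world axes, zero at the start; "ft_torque": the same for the moment, N m; "finger_gap": opening from 0.0 (shut) to 1.0 (fully open).
Only numpy, scipy, OpenCV 4.12 (cv2) and the standard library are available. Lean on these libraries where they do the work, as an engineer would, in place of code of your own. Each camera call takes 0.05 s, during which the arm holds its last target.

## Working session

There is one attempt and no reset: what is moved stays moved. The work goes in short steps, Python scripts to look and compute and a shell command to move; the robot and the scene stay as the last step left them, time stands still between calls to the robot, and variables do not carry over. Pictures are saved under pics/ and viewed, and the job is handed in when it is done.

```bash
ls; mkdir -p pics
python3 - <<'E'
from station import manip
import cv2,pickle
print(manip.sense())
for n in ("scene","top"):
    s=manip.snapshot(n); pickle.dump(s,open(f"pics/{n}0.pkl","wb"))
    cv2.imwrite(f"pics/{n}0.png",cv2.cvtColor(s["pixels"],cv2.COLOR_RGB2BGR))
    print(n,s["camera_matrix"],s["k1"],s["R"],s["t"])
E
```

```text
pics
{'t': 0.0, 'q': array([ 1.14049196e+00,  5.28456061e-01,  1.43388259e+00, -2.93528470e-05,
        1.18139272e+00, -1.78482577e-01]), 'qd': array([-0.001823  , -0.00050507, -0.00152698, -0.00056685,  0.00142264,
        0.00113877]), 'tau': array([ 6.57410292e-04, -4.42348981e+01, -1.78023577e+01, -1.64447497e-04,
        8.43127171e-03,  7.79646854e-06]), 'tcp_pos': array([0.15540073, 0.6046451 , 0.23034609]), 'tool_rot': array([ 0.08806915,  0.70172667, -0.08951768,  0.70129173]), 'force': array([-0.36366844, -0.67167287,  0.30896429]), 'ft_torque': array([-0.04249432,  0.00445001,  0.02834619]), 'finger_gap': 0.9989961678486969}
scene [[381.90173343   0.         283.28043679]
 [  0.         381.90173343 208.30918685]
 [  0.           0.           1.        ]] -0.005088799232611897 [[-0.68369175  0.72974067  0.00664491]
 [ 0.38963166  0.37271348 -0.84218278]
 [-0.61705167 -0.57320435 -0.53915119]] [ 0.29825494 -0.10249313  1.3056219 ]
top [[411.56756157   0.         279.43477442]
 [  0.         411.56756157 208.46651503]
 [  0.           0.           1.        ]] -0.11385063367417546 [[-0.0102273  -0.99971818  0.02142324]
 [-0.99240931  0.00752212 -0.12274844]
 [ 0.1225527  -0.02251601 -0.99220656]] [-0.00535096  0.48885114  1.09950347]
```

View pics/scene0.png

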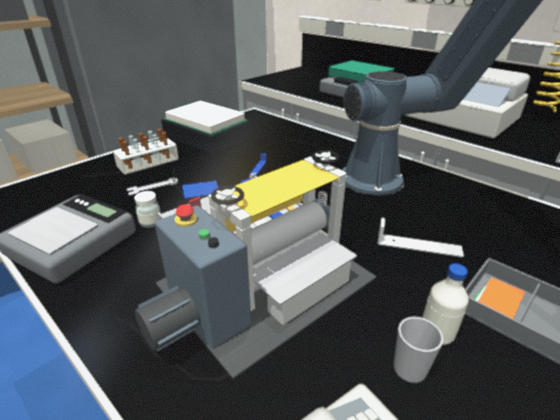

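View pics/top0.png

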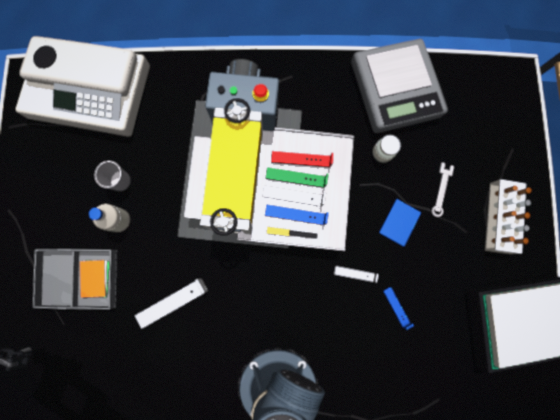

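```bash
cat > h.py <<'E'
import numpy as np,cv2,pickle
def ray(s,uv):
    K=s["camera_matrix"];k=s["k1"]
    p=cv2.undistortPoints(np.array(uv,float).reshape(-1,1,2),K,np.array([k,0,0,0,0.])).reshape(-1,2)
    d=np.c_[p,np.ones(len(p))]@s["R"]; c=-s["R"].T@s["t"]; return c,d
def onz(s,uv,z):
    c,d=ray(s,uv); return c+d*((z-c[2])/d[:,2])[:,None]
def proj(s,X):
    X=np.atleast_2d(np.array(X,float)); return cv2.projectPoints(X,cv2.Rodrigues(s["R"])[0],s["t"],s["camera_matrix"],np.array([s["k1"],0,0,0,0.]))[0].reshape(-1,2)
def crop(s,x0,y0,x1,y1,f,name):
    im=cv2.cvtColor(s["pixels"],cv2.COLOR_RGB2BGR)[y0:y1,x0:x1]
    cv2.imwrite(name,cv2.resize(im,None,fx=f,fy=f,interpolation=cv2.INTER_CUBIC))
E
python3 - <<'E'
from h import *
s=pickle.load(open("pics/top0.pkl","rb"))
crop(s,175,100,365,250,4,"pics/crop0.png")
crop(s,125,240,425,340,2.6,"pics/crop1.png")
E
```

```text
(no output)
```

View pics/crop0.png

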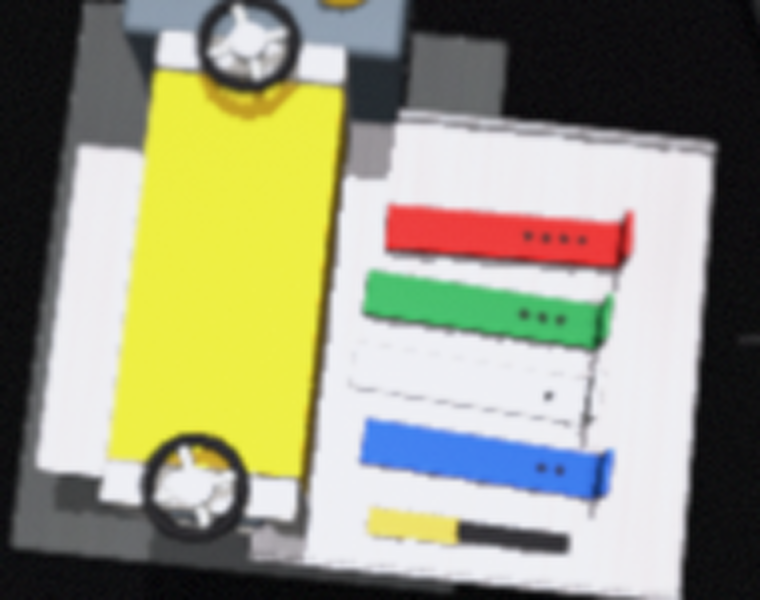

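View pics/crop1.png

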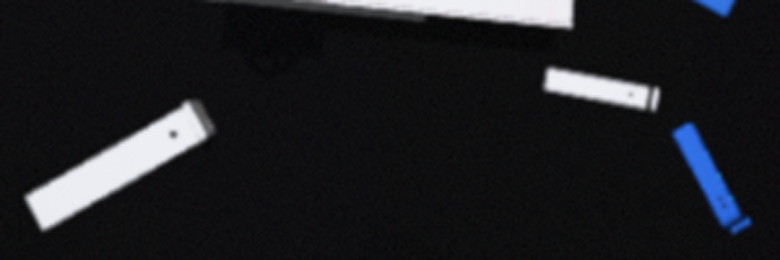

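Run:
```python
from h import *
s=pickle.load(open("pics/top0.pkl","rb"))
c4=lambda x,y:(175+(x-1.5)/4,100+(y-1.5)/4)
def show(n,pts,z): 
    P=onz(s,[c4(*p) for p in pts],z); print(n,z,np.round(P[:,:2],4).tolist()); return P
T=show("table edge R lip",[(715,145),(682,600)],.088)
e=T[0]-T[1]; print("len",np.linalg.norm(e),"feed dir ang",np.degrees(np.arctan2(-e[0]*-1,-e[1]*0+0)))
print("edge dir",np.degrees(np.arctan2(e[1],e[0])))
show("table edge R .08",[(711,160),(683,590)],.080)
show("guard",[(155,68),(345,88),(302,478),(108,458)],.27)
for n,p,z in [("red",[(387,206),(385,250),(620,267),(627,220)],.094),("green",[(369,270),(363,312),(600,347)],.091),("silver",[(356,342),(350,386),(582,424)],.085),("blue",[(368,419),(361,461),(595,498)],.088)]:
    P=show(n,p,z); print("  nose mid",np.round((P[0]+P[1])/2,4),"yaw",np.degrees(np.arctan2(*(P[1]-P[2])[[1,0]])), np.linalg.norm(P[0]-P[1]))
show("scraper",[(368,510),(366,535),(568,550),(568,533)],.085)
print(-s["R"].T@s["t"])
```

```text
table edge R lip 0.088 [[0.677, -0.2095], [0.3729, -0.1775]]
len 0.3057995366770648 feed dir ang 90.0
edge dir -6.00575971752885
table edge R .08 0.08 [[0.669, -0.208], [0.3796, -0.1798]]
guard 0.27 [[0.6667, 0.141], [0.6542, 0.0351], [0.4366, 0.059], [0.4482, 0.1635]]
red 0.094 [[0.6335, 0.0115], [0.6038, 0.013], [0.5917, -0.1418], [0.6235, -0.1473]]
  nose mid [0.6186 0.0122 0.094 ] yaw 85.54256296162484 0.029790258774136415
green 0.091 [[0.5911, 0.0236], [0.563, 0.0277], [0.5388, -0.1275]]
  nose mid [0.577  0.0256 0.091 ] yaw 81.13970995593957 0.028400338508110034
silver 0.085 [[0.5441, 0.0325], [0.5149, 0.0365], [0.4887, -0.1152]]
  nose mid [0.5295 0.0345 0.085 ] yaw 80.20144895153479 0.02950254859977817
blue 0.088 [[0.4926, 0.0249], [0.4652, 0.0296], [0.4397, -0.1223]]
  nose mid [0.4789 0.0272 0.088 ] yaw 80.49823647792834 0.027874768387088092
scraper 0.085 [[0.4335, 0.0253], [0.4173, 0.0267], [0.4063, -0.1043], [0.4173, -0.1045]]
[0.35033857 0.01572978 1.15105491]
```

```bash
cat > go.py <<'E'
# helper: print shift in cm (tool axes) and twist from measured pose to a world target
import sys,numpy as np
from scipy.spatial.transform import Rotation as R
from station import manip
def todo(target,jawyaw_deg,s=None):
    s=s or manip.sense(); r=R.from_quat(s["tool_rot"]).as_matrix()
    d=r.T@(np.array(target)-s["tcp_pos"])*100
    y=r[:,1]; cur=np.degrees(np.arctan2(y[1],y[0]))
    tw=(jawyaw_deg-cur+90)%180-90
    # twist about tool x (down): positive turns clockwise seen from above
    print("t",round(s["t"],2),"tcp",np.round(s["tcp_pos"],4),"toolx",np.round(r[:,0],3),"jaw yaw",round(cur,2),"gap",round(s["finger_gap"],3),"F",np.round(s["force"],2))
    print("  linear cm",np.round(d,2),"twist",round(np.radians(-tw),4),"(rows/7.16deg:",round(abs(tw)/7.16,1),")")
if __name__=="__main__":
    a=list(map(float,sys.argv[1:])); todo(a[:3],a[3])
E
python3 go.py 0.503 -0.120 0.40 80.2
```

```text
t 0.1 tcp [0.1554 0.6047 0.2304] toolx [-0.001 -0.002 -1.   ] jaw yaw 75.57 gap 0.999 F [-1.36 -0.22  0.62]
  linear cm [-16.86 -61.56  51.71] twist -0.0807 (rows/7.16deg: 0.6 )
```

```bash
python3 -m jog '{"linear":[[-17,0,0],[-17,0,0],[-17,0,0],[-17,0,0],[-17,0,0],[-17,-61.5,51.7],[-17,-61.5,51.7],[-17,-61.5,51.7],[-17,-61.5,51.7],[-17,-61.5,51.7],[-17,-61.5,51.7],[-17,-61.5,51.7],[-17,-61.5,51.7],[-17,-61.5,51.7],[-17,-61.5,51.7],[-17,-61.5,51.7],[-17,-61.5,51.7],[-17,-61.5,51.7],[-17,-61.5,51.7],[-17,-61.5,51.7]],"twist":[0,0,0,0,0,-0.08,-0.08,-0.08,-0.08,-0.08,-0.08,-0.08,-0.08,-0.08,-0.08,-0.08,-0.08,-0.08,-0.08,-0.08],"claw":[1,1,1,1,1,0.2,0.2,0.2,0.2,0.2,0.2,0.2,0.2,0.2,0.2,0.2,0.2,0.2,0.2,0.2]}' 30; python3 go.py 0.503 -0.120 0.20 80.2
```

```text
t: 1.77
tcp_pos: [0.426, 0.0398, 0.401]
tool_rot: [0.061, 0.705, -0.061, 0.704]
force: [1.4, 1.1, -1.0]
finger_gap: 0.6
t 1.77 tcp [0.426  0.0398 0.401 ] toolx [-0.  0. -1.] jaw yaw 80.13 gap 0.6 F [ 1.4   1.05 -0.97]
  linear cm [ 20.09 -14.43  10.33] twist -0.0012 (rows/7.16deg: 0.0 )
```

```bash
python3 -m jog '{"linear":[[0,-14.4,10.3],[0,-14.4,10.3],[0,-14.4,10.3],[0,-14.4,10.3],[0,-14.4,10.3],[20,-14.4,10.3],[20,-14.4,10.3],[20,-14.4,10.3],[20,-14.4,10.3],[20,-14.4,10.3],[20,-14.4,10.3],[20,-14.4,10.3]],"twist":[0,0,0,0,0,0,0,0,0,0,0,0],"claw":[0,0,0,0,0,0,0,0,0,0,0,0]}' 30; python3 go.py 0.503 -0.120 0.10 80.2
python3 - <<'E'
from h import *
from station import manip
for n in ("top","scene"):
    s=manip.snapshot(n); pickle.dump(s,open(f"pics/{n}1.pkl","wb"))
    crop(s,*((230,120,370,260,4) if n=="top" else (200,140,380,320,4)),f"pics/{n}1.png")
E
```

```text
t: 2.77
tcp_pos: [0.5016, -0.1169, 0.2]
tool_rot: [0.061, 0.706, -0.06, 0.703]
force: [0.5, -0.7, 0.5]
finger_gap: 0.504
t 2.77 tcp [ 0.5016 -0.1169  0.2   ] toolx [-0.005  0.002 -1.   ] jaw yaw 80.17 gap 0.504 F [ 0.53 -0.74  0.5 ]
  linear cm [10.   -0.3   0.24] twist -0.0006 (rows/7.16deg: 0.0 )
```

View pics/top1.png

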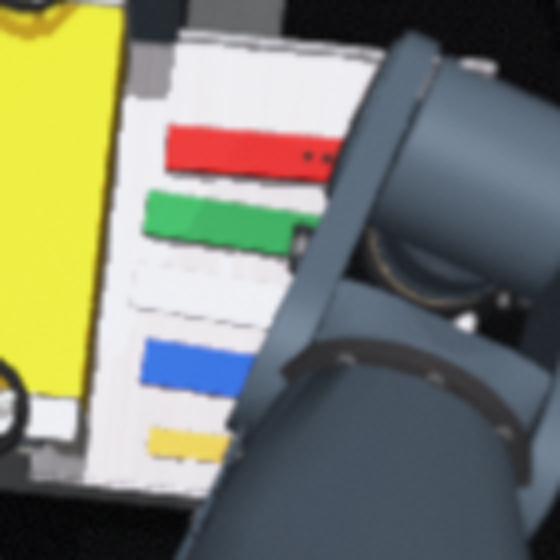

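View pics/scene1.png

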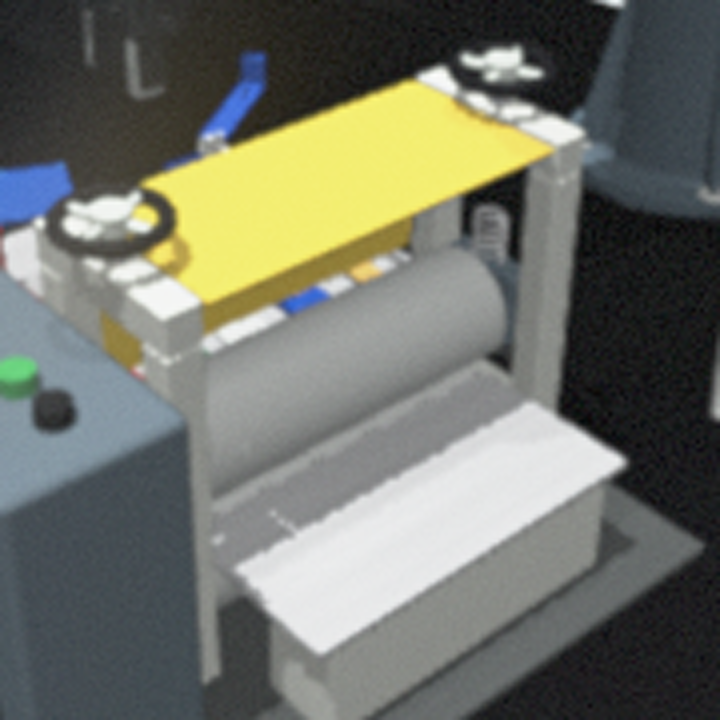

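```bash
python3 -m jog '{"linear":[[4,0,0],[7,0,0],[9,0,0],[10.2,0,0],[10.2,0,0]],"twist":[0,0,0,0,0],"claw":[0,0,0,0,0]}' 30; python3 go.py 0.503 -0.120 0.098 80.2; python3 -m jog '{"linear":[[0,0,0],[0,0,0],[0,0,0],[0,0,0],[0,0,0],[0,0,0]],"twist":[0,0,0,0,0,0],"claw":[-0.4,-0.8,-1,-1,-1,-1]}' 25;python3 go.py 0.503 -0.120 0.098 80.2
```

```text
t: 3.28
tcp_pos: [0.5035, -0.1179, 0.0995]
tool_rot: [0.061, 0.704, -0.061, 0.705]
force: [0.3, -0.2, 0.2]
finger_gap: 0.503
t 3.28 tcp [ 0.5035 -0.1179  0.0995] toolx [ 0.001 -0.    -1.   ] jaw yaw 80.16 gap 0.503 F [ 0.3  -0.19  0.17]
  linear cm [ 0.15 -0.21 -0.01] twist -0.0007 (rows/7.16deg: 0.0 )
t: 3.78
tcp_pos: [0.5045, -0.1185, 0.1014]
tool_rot: [0.06, 0.703, -0.061, 0.706]
force: [-0.9, -0.7, 7.6]
finger_gap: 0.06
t 3.78 tcp [ 0.5045 -0.1185  0.1014] toolx [ 0.004 -0.002 -1.   ] jaw yaw 80.16 gap 0.06 F [-0.9  -0.73  7.65]
  linear cm [ 0.34 -0.18 -0.12] twist -0.0008 (rows/7.16deg: 0.0 )
```

```bash
python3 -m jog '{"linear":[[-0.2,0,0],[-0.35,0,0],[-0.35,0,0],[-0.35,0,0]],"twist":[0,0,0,0],"claw":[-1,-1,-1,-1]}';for i in 1 2 3 4; do python3 -m jog '{"linear":[[0,0,0]],"twist":[0],"claw":[-1]}' | egrep "force|pos"; done
```

```text
t: 4.12
tcp_pos: [0.5028, -0.1177, 0.1029]
tool_rot: [0.061, 0.704, -0.061, 0.705]
force: [-0.0, -0.3, -0.9]
finger_gap: 0.055
tcp_pos: [0.5027, -0.1176, 0.1027]
force: [1.1, -0.8, -1.1]
tcp_pos: [0.5027, -0.1177, 0.1026]
force: [-0.2, 0.0, -0.6]
tcp_pos: [0.5027, -0.1177, 0.1026]
force: [0.6, 0.5, -0.7]
tcp_pos: [0.5027, -0.1177, 0.1026]
force: [-0.3, -0.3, -0.7]
```

```bash
python3 -m jog '{"linear":[[0.05,0.3,0],[0.05,0.8,0],[0.05,1.3,0],[0.05,1.8,0],[0.05,2.3,0],[0.05,2.8,0],[0.05,3.2,0],[0.05,3.5,0],[0.05,3.7,0]],"twist":[0,0,0,0,0,0,0,0,0],"claw":[-1,-1,-1,-1,-1,-1,-1,-1,-1]}'; for i in 1 2 3 4 5 6 7 8; do python3 -m jog '{"linear":[[0,0.15,0],[0,0.3,0]],"twist":[0,0],"claw":[-1,-1]}' | egrep "force|pos"; done
```

```text
t: 5.2
tcp_pos: [0.5092, -0.0807, 0.1023]
tool_rot: [0.06, 0.705, -0.06, 0.705]
force: [0.5, 0.9, -0.9]
finger_gap: 0.068
tcp_pos: [0.5098, -0.0782, 0.1023]
force: [-0.3, -0.4, -1.1]
tcp_pos: [0.5102, -0.0754, 0.1023]
force: [-0.1, 0.3, -0.9]
tcp_pos: [0.5107, -0.0724, 0.1023]
force: [0.4, 0.2, -0.9]
tcp_pos: [0.5112, -0.0694, 0.1023]
force: [-0.1, -0.6, -1.7]
tcp_pos: [0.5118, -0.0664, 0.1023]
force: [-0.3, -0.2, -1.1]
tcp_pos: [0.5123, -0.0634, 0.1023]
force: [-0.9, -1.0, -1.2]
tcp_pos: [0.5128, -0.0604, 0.1023]
force: [-0.8, 0.0, -1.2]
tcp_pos: [0.5133, -0.0575, 0.1023]
force: [0.2, -0.5, -1.3]
```

```bash
for i in 1 2 3 4 5 6; do python3 -m jog '{"linear":[[0.01,0.15,0],[0.02,0.3,0]],"twist":[0,0],"claw":[-1,-1]}' | egrep "force|pos"; done
python3 - <<'E'
from h import *
from station import manip
for n in ("top","scene"):
    s=manip.snapshot(n); pickle.dump(s,open(f"pics/{n}2.pkl","wb"))
    crop(s,*((180,110,340,260,4) if n=="top" else (200,140,380,320,4)),f"pics/{n}2.png")
E
```

```text
tcp_pos: [0.5138, -0.0545, 0.1021]
force: [-0.3, -1.1, -0.0]
tcp_pos: [0.5143, -0.0516, 0.1019]
force: [-0.5, -0.3, -1.3]
tcp_pos: [0.5149, -0.0486, 0.1017]
force: [-0.9, -0.6, -1.2]
tcp_pos: [0.5154, -0.0457, 0.1015]
force: [-0.7, 0.9, -0.8]
tcp_pos: [0.5161, -0.0429, 0.1015]
force: [-0.9, -0.1, 0.9]
tcp_pos: [0.5168, -0.0401, 0.1015]
force: [-0.0, -0.9, 2.4]
```

View pics/top2.png

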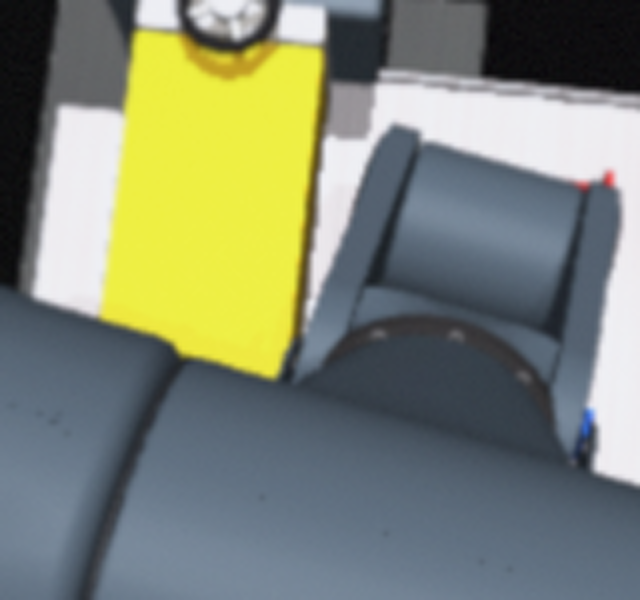

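View pics/scene2.png

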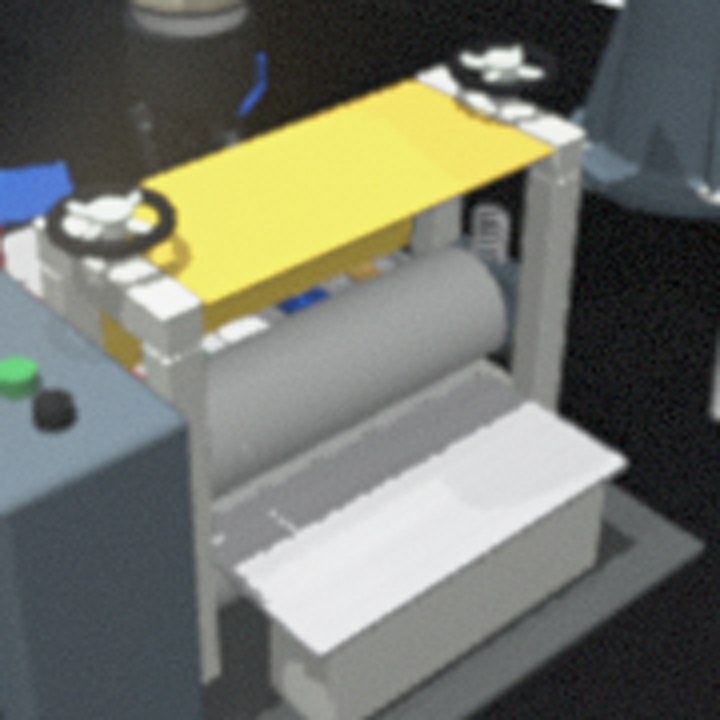

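```bash
for i in 1 2 3 ; do python3 -m jog '{"linear":[[-0.02,0.07,0],[-0.03,0.15,0]],"twist":[0,0],"claw":[-1,-1]}' | egrep "force|pos"; done; python3 -m jog '{"linear":[[-0.02,0,0],[-0.02,0,0]],"twist":[0,0],"claw":[-1,-1]}' | egrep "force|pos"
```

```text
tcp_pos: [0.5167, -0.0385, 0.1015]
force: [-0.9, -1.2, 1.7]
tcp_pos: [0.5166, -0.0367, 0.1015]
force: [-1.0, 0.3, -0.3]
tcp_pos: [0.5167, -0.0352, 0.1017]
force: [0.0, -0.6, -0.8]
tcp_pos: [0.5169, -0.0353, 0.1021]
force: [0.8, -0.3, -1.3]
```

```bash
python3 -m jog '{"linear":[[0,-0.3,0],[0,-0.8,0],[0,-1.4,0],[0,-2.0,0],[0,-2.6,0],[0,-3.2,0],[0,-3.8,0],[0,-4.4,0],[0,-5,0],[0,-5.6,0],[0,-6.2,0],[0,-6.8,0],[0,-7.4,0],[0,-7.8,0],[0,-8,0],[0,-8,0],[0.03,-8,0],[0.03,-8,0]],"twist":[0,0,0,0,0,0,0,0,0,0,0,0,0,0,0,0,0,0],"claw":[-1,-1,-1,-1,-1,-1,-1,-1,-1,-1,-1,-1,-1,-1,-1,-1,-1,-1]}'; python3 -m jog '{"linear":[[0,0,0],[0,0,0],[0,0,0],[0,0,0]],"twist":[0,0,0,0],"claw":[-0.6,-0.2,0,0]}'; python3 go.py 0.453 -0.1276 0.20 80.5
```

```text
t: 9.8
tcp_pos: [0.5034, -0.1141, 0.1019]
tool_rot: [0.061, 0.705, -0.061, 0.704]
force: [-0.4, -1.2, -1.1]
finger_gap: 0.062
t: 10.13
tcp_pos: [0.5035, -0.1141, 0.102]
tool_rot: [0.061, 0.704, -0.061, 0.705]
force: [0.1, -0.3, 0.4]
finger_gap: 0.502
t 10.13 tcp [ 0.5035 -0.1141  0.102 ] toolx [ 0. -0. -1.] jaw yaw 80.17 gap 0.502 F [ 0.06 -0.34  0.36]
  linear cm [-9.8  -2.19 -4.75] twist -0.0057 (rows/7.16deg: 0.0 )
```

```bash
python3 -m jog '{"linear":[[-3,0,0],[-6,0,0],[-7,0,0],[-7,-1,-2],[-7,-2.2,-4.7],[-7,-2.2,-4.7],[-7,-2.2,-4.7],[-5,-2.2,-4.7],[-2.5,-2.2,-4.7],[-0.8,-2.2,-4.7],[-0.3,-2.2,-4.7],[-0.3,-2.2,-4.7]],"twist":[0,0,0,0,0,0,0,0,0,0,0,0],"claw":[0,0,0,0,0,0,0,0,0,0,0,0]}';  python3 -m jog '{"linear":[[0,0,0],[0,0,0],[0,0,0],[-0.1,0,0],[-0.2,0,0],[-0.2,0,0]],"twist":[0,0,0,0,0,0],"claw":[-0.4,-0.8,-1,-1,-1,-1]}' 25;python3 go.py 0.453 -0.1276 0.105 80.5
```

```text
t: 11.13
tcp_pos: [0.4534, -0.1276, 0.1036]
tool_rot: [0.061, 0.705, -0.06, 0.704]
force: [-0.3, -0.2, 0.2]
finger_gap: 0.503
t: 11.63
tcp_pos: [0.4536, -0.1281, 0.1075]
tool_rot: [0.06, 0.704, -0.061, 0.705]
force: [-0.1, -0.3, -1.6]
finger_gap: 0.06
t 11.63 tcp [ 0.4536 -0.1281  0.1075] toolx [ 0.001 -0.001 -1.   ] jaw yaw 80.16 gap 0.06 F [-0.15 -0.29 -1.6 ]
  linear cm [ 0.25  0.03 -0.07] twist -0.0059 (rows/7.16deg: 0.0 )
```

```bash
python3 -m jog '{"linear":[[0.03,0.3,0],[0.03,0.9,0],[0.03,1.6,0],[0.03,2.3,0],[0.03,3,0],[0.03,3.7,0],[0.03,4.4,0],[0.03,5,0],[0.03,5.4,0],[0.03,5.7,0],[0.03,5.8,0]],"twist":[0,0,0,0,0,0,0,0,0,0,0],"claw":[-1,-1,-1,-1,-1,-1,-1,-1,-1,-1,-1]}'; for i in 1 2 3 4 5 6 7 8 9 ; do python3 -m jog '{"linear":[[0,0.13,0],[0,0.25,0]],"twist":[0,0],"claw":[-1,-1]}' | egrep "force|pos"; done
```

```text
t: 12.55
tcp_pos: [0.4633, -0.0702, 0.1066]
tool_rot: [0.06, 0.705, -0.06, 0.704]
force: [-0.3, -0.3, -1.0]
finger_gap: 0.06
tcp_pos: [0.4638, -0.0684, 0.1066]
force: [0.7, -0.5, -1.4]
tcp_pos: [0.4642, -0.066, 0.1066]
force: [-0.2, 0.1, -1.2]
tcp_pos: [0.4645, -0.0634, 0.1066]
force: [-0.3, -0.2, -1.2]
tcp_pos: [0.465, -0.0608, 0.1066]
force: [-0.5, -0.7, -1.4]
tcp_pos: [0.4655, -0.0584, 0.1066]
force: [0.4, -0.4, -2.1]
tcp_pos: [0.4658, -0.0559, 0.1066]
force: [-0.3, -0.7, -1.6]
tcp_pos: [0.4665, -0.054, 0.1067]
force: [-0.7, -5.2, -0.6]
tcp_pos: [0.4673, -0.0523, 0.1069]
force: [-2.2, -6.5, -0.3]
tcp_pos: [0.4678, -0.05, 0.107]
force: [-1.2, -6.0, 0.2]
```

```bash
for i in 1 2 3 4 5 6 7; do python3 -m jog '{"linear":[[0,0.1,0],[0,0.2,0]],"twist":[0,0],"claw":[-1,-1]}' | egrep "force|pos"; done; python3 -m jog '{"linear":[[0,0,0],[0,0,0]],"twist":[0,0],"claw":[-1,-1]}'
```

```text
tcp_pos: [0.4682, -0.0481, 0.107]
force: [-0.7, -5.9, 0.9]
tcp_pos: [0.4686, -0.0462, 0.107]
force: [-0.8, -6.7, 0.3]
tcp_pos: [0.469, -0.0442, 0.107]
force: [-1.6, -6.3, 0.8]
tcp_pos: [0.4692, -0.0421, 0.1069]
force: [-0.9, -5.6, -0.4]
tcp_pos: [0.4695, -0.0401, 0.1069]
force: [-1.3, -6.4, -0.6]
tcp_pos: [0.4698, -0.0381, 0.1069]
force: [-0.7, -6.5, -0.1]
tcp_pos: [0.4701, -0.0361, 0.1069]
force: [-1.3, -4.9, 0.7]
t: 15.38
tcp_pos: [0.4701, -0.036, 0.1069]
tool_rot: [0.06, 0.704, -0.061, 0.705]
force: [-0.9, -5.7, -0.7]
finger_gap: 0.061
```

```bash
python3 -m jog '{"linear":[[0,0.1,0],[0,0.2,0],[0,0.2,0],[0,0.2,0]],"twist":[0,0,0,0],"claw":[-1,-1,-1,-1]}' | egrep "force|pos";python3 -m jog '{"linear":[[0,0,0],[0,0,0],[0,0,0],[0,0,0]],"twist":[0,0,0,0],"claw":[-0.6,-0.4,-0.4,-0.4]}';python3 -m jog '{"linear":[[0,0,0],[0,0,0],[0,0,0],[0,0,0],[-0.2,0,0],[-0.2,0,0]],"twist":[0,0,0,0,0,0],"claw":[-0.8,-1,-1,-1,-1,-1]}'; for i in 1 2 3; do python3 -m jog '{"linear":[[0,0.05,0],[0,0.1,0]],"twist":[0,0],"claw":[-1,-1]}' | egrep "force|pos"; done
```

```text
tcp_pos: [0.4704, -0.034, 0.1069]
force: [-1.1, -6.0, 0.0]
t: 16.05
tcp_pos: [0.4698, -0.0326, 0.1066]
tool_rot: [0.061, 0.705, -0.061, 0.704]
force: [-0.4, 0.3, 0.2]
finger_gap: 0.299
t: 16.55
tcp_pos: [0.4697, -0.0325, 0.1086]
tool_rot: [0.061, 0.705, -0.061, 0.704]
force: [0.1, 1.2, -3.0]
finger_gap: 0.061
tcp_pos: [0.47, -0.0325, 0.1086]
force: [-0.8, -5.0, -1.2]
tcp_pos: [0.4703, -0.0319, 0.1087]
force: [-1.1, -5.2, -1.7]
tcp_pos: [0.4705, -0.031, 0.1087]
force: [-1.2, -5.8, -1.0]
```

```bash
python3 -m jog '{"linear":[[0.15,0,0],[0.15,0,0],[0.15,0,0],[0.15,0,0],[0.15,0,0],[0.15,0,0],[0.15,0,0],[-2,0,0],[-5,0,0],[-8,0,0],[-11,0,0],[-14,0,0],[-17,0,0],[-17,0,0]],"twist":[0,0,0,0,0,0,0,0,0,0,0,0,0,0],"claw":[-1,-1,-0.6,-0.2,0,0,0,0,0,0,0,0,0,0]}';python3 go.py 0.40 -0.35 0.28 80.2
```

```text
t: 18.22
tcp_pos: [0.4738, -0.0306, 0.2843]
tool_rot: [0.06, 0.7, -0.061, 0.709]
force: [0.2, 0.3, 0.7]
finger_gap: 0.504
t 18.22 tcp [ 0.4738 -0.0306  0.2843] toolx [ 0.012 -0.003 -1.   ] jaw yaw 80.18 gap 0.504 F [0.15 0.32 0.71]
  linear cm [  0.45 -32.73  -1.83] twist -0.0003 (rows/7.16deg: 0.0 )
```

Move the arm aside to look.

```bash
python3 -m jog '{"linear":[[0,-32,-2],[0,-32,-2],[0,-32,-2],[0,-32,-2],[0,-32,-2],[0,-32,-2],[0,-32,-2],[0,-32,-2],[0,-32,-2],[0,-32,-2],[0,-32,-2],[0,-32,-2],[0,-32,-2],[0,-32,-2]],"twist":[0,0,0,0,0,0,0,0,0,0,0,0,0,0],"claw":[0,0,0,0,0,0,0,0,0,0,0,0,0,0]}'
python3 - <<'E'
from h import *
from station import manip
for n in ("top","scene"):
    s=manip.snapshot(n); pickle.dump(s,open(f"pics/{n}3.pkl","wb"))
    crop(s,*((175,100,365,250,4) if n=="top" else (200,140,380,320,4)),f"pics/{n}3.png")
E
```

```text
t: 19.38
tcp_pos: [0.3964, -0.3404, 0.2787]
tool_rot: [0.06, 0.705, -0.06, 0.705]
force: [0.5, -0.4, -1.3]
finger_gap: 0.504
```

View pics/top3.png

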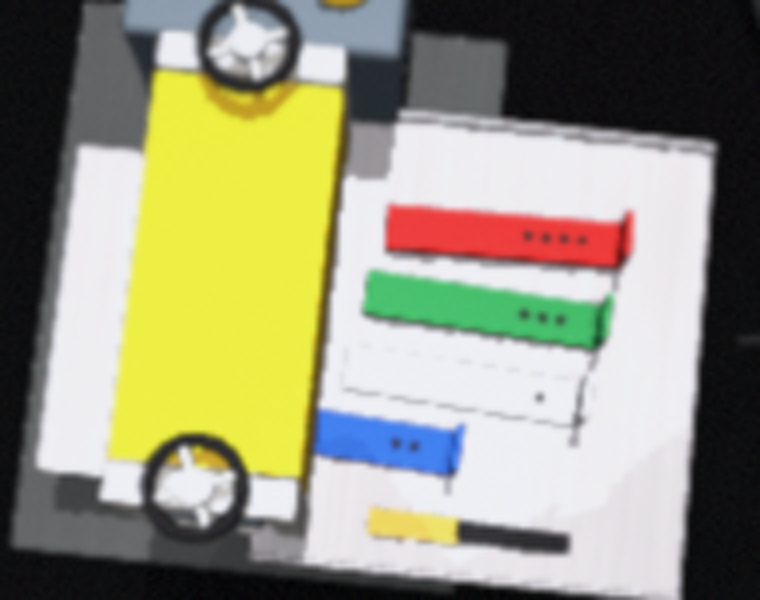

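View pics/scene3.png

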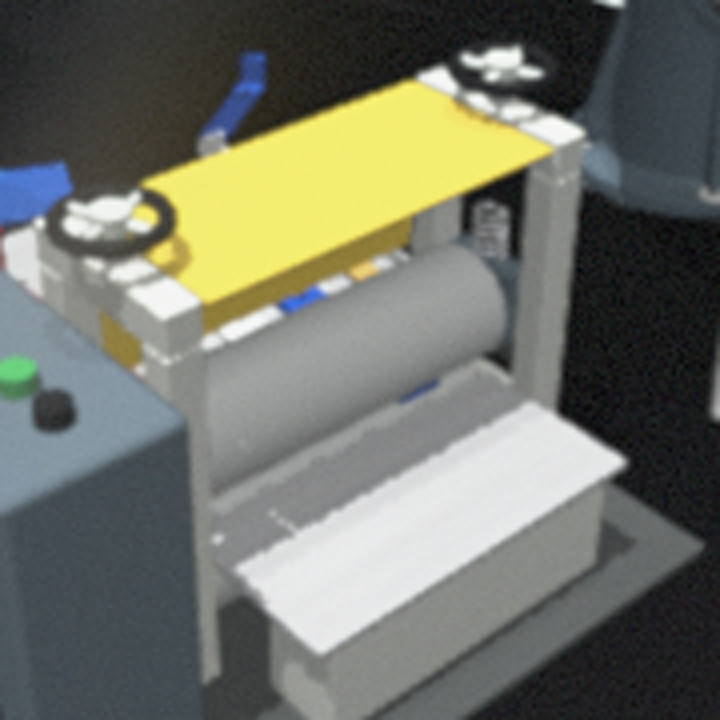

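Run:
```python
from h import *
s=pickle.load(open("pics/top3.pkl","rb")); q=pickle.load(open("pics/scene3.pkl","rb"))
c4=lambda x,y:(175+(x-1.5)/4,100+(y-1.5)/4)
f=np.array([.0976,.9952])
P=onz(s,[c4(448,475),c4(595,498)],.088)[:,:2]; print("rear corner move",P[0]-P[1],(P[0]-P[1])@f, "x_m rear+.16:",P[0]@f+.16-.1546)
P=onz(q,[(200+(420-1.5)/4,140+(392-1.5)/4),(200+(420-1.5)/4,140+(400-1.5)/4)],.084)[:,:2]; print("scene nose",P,P@f-.1546)
P=onz(s,[c4(345,346),c4(342,388)],.085)[:,:2]; print("silver nose x_m",P@f-.1546)
crop(q,280,210,340,260,12,"pics/z.png")
```

```text
rear corner move [0.01583318 0.09547352] 0.09656056635839894 x_m rear+.16: 0.0231891739146787
scene nose [[0.49854258 0.12508324]
 [0.50432533 0.13001168]] [0.01854059 0.02400978]
silver nose x_m [-0.06223584 -0.06288542]
```

View pics/z.png

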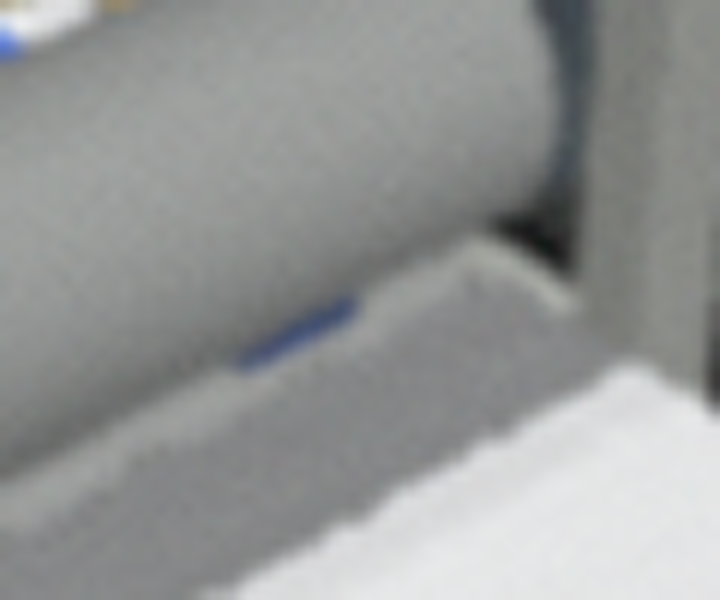

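```bash
python3 -c "
from station import manip
manip.sign_off(); print(manip.sense()['t'])"
```

```text
the job is handed in; nothing more can be done
the job is handed in; nothing more can be done
```

The 8 mm (blue) leaf is the first that binds, so the gap lies between 6 and 8 mm. That leaf is left standing in the rolls, and I handed the job in at about 19.5 s of the 64 s.

- **5 mm leaf (silver):** I pinched it by its tab and slid it to about 16 mm past the roll line. It ran free, with no push force above the roughly 1 N sensor noise. I drew it back, and the last picture puts its nose about 62 mm before the line.
- **8 mm leaf (blue):** It met a steady push force of about 6 N from roughly 7 mm before the line onwards. I let go and gripped it again to rule out a tilted hold, and it still took 5–6 N, so I released it there.
- **Last checks:**
  - The nose of the 8 mm leaf shows behind the upper roll. By three estimates it is 15 to 24 mm past the line. They differ by several millimetres, but all are well over the 5 mm needed.
  - The 11 mm and 14 mm leaves and the scraper stand where they were in the first picture. I did not compare the objects on the bench again.
  - The arm is clear of everything.
- **Not measured:** I did not measure the roll's pressing force on the leaf directly, nor its flatness; both leaves only look flat in the pictures.

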